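Open the latched wax warmer and switch it on

ROBOT

A 6-joint arm with a two-finger parallel gripper is mounted at the origin on the work surface. World frame = base frame: x ahead of the robot, y to its left, z up, the work surface at z = 0. Lengths are in m, angles in rad, forces in N, time in s.
With the tool pointing down it reaches from about 0.275 to 0.875 m from the base axis. Payload 12.5 kg.
Tool frame: the origin (TCP) lies at the very end of the fingers, on their centre line; the grasp point (between the pads) lies 19 mm behind it; z points along the fingers, y is the line along which they close (so a half turn about z gives the same grasp; the last joint's range is limited). The gripper opens to 85 mm and grips with 20 to 120 N. Pads are 22 mm wide; open, the fingers measure 114 mm over their backs; the gripper's body (76 mm by 85 mm) begins 54 mm behind the grasp point. The pads swing forward as they close: fully open they stand 13 mm farther back than shut.
Start: joints at [1.128, 0.351, 1.652, -0, 1.139, -0.085], TCP at [0.193, 0.515, 0.192] pointing down, gripper open.
Joint ranges: [-2.75, 2.75], [-0.79, 2.1], [0.01, 2.65], [-1.57, 4.71], [0.07, 3.14], [-2.87, 2.87]. Speed limits (rad/s): [2.22, 2.22, 2.79, 3.14, 3.14, 3.14].

INTERFACE

Orientations are given as a 3x3 rotation matrix whose columns are the frame's x, y, z axes.
In Python, from bench import manip gives the robot as it stands. Calls block until the motion is done:
- manip.move_ptp(position, orientation): joint-space move of the TCP to a pose.
- manip.move_l(position, attitude=None, max_speed=0.15): straight line of the TCP; attitude=None keeps the orientation; max_speed is the mean speed in m/s.
- manip.move_j(angles): joint-space move.
- manip.set_gripper(opening, effort=None): opening from 0.0 (shut) to 1.0 (fully open); effort is the grip in N (None keeps the last); returns when the fingers have stopped.
- manip.dwell(seconds).
- manip.inverse_kinematics(position, orientation): joint angles nearest the present ones, or None.
- manip.grab_frame(name): name is "scene" or "top" or "wrist"; returns (picture, depth): 400x640x3 uint8, red, green, blue; 400x640 float32, m along the optical axis (not along the pixel's ray), 0 where there is no reading.
- manip.get_calibration(name): a dict with "camera_matrix" (3x3 intrinsics, pixels), "R" (3x3) and "t" (3): a world point X has camera coordinates R X + t. Camera axes: x right, y down, z forward; pixel columns grow to the right and rows downward; lengths in m; the calibration is good to about 2 mm. A picture is of the moment at which its call begins: read the wrist's pose just before it. get_calibration takes no time and is no camera call; for the wrist camera it gives the pose at the moment of the call.
A pose or a line that the arm cannot do raises manip.Unreachable and nothing moves.
- manip.sign_off(): hands the job in; it is judged then, once.
Trained networks look in the newest picture that a camera, given by its name, has taken for a name from the list of things; names that differ only in an ending like _2 or _b are one class to them, and where a whole thing is asked for, a point or a joint stands for the part that bears it (a point fixed in the world has none). Each returns a list of dicts, best first, with "confidence" (0 to 1); they miss things now and then, are a little off and sometimes report something else, mostly with a low value. They report only what shows in the picture. A call takes as long as a camera call.
- manip.look_for(camera, name): "at" ([x, y, z] in m, in world coordinates, good to about 4 mm: the middle of the surface that is visible of it).
Readings, each from a call of its own:
- manip.current_time(): time.
- manip.current_qpos(): joint angles.
- manip.current_joint_vel(): joint speeds.
- manip.current_joint_torque(): joint torques, N m.
- manip.current_ee_pos(): TCP position.
- manip.current_tcp_rot(): TCP orientation.
- manip.current_force(): force on the tool from outside, world axes, zero at the start.
- manip.current_ft_torque(): the same for the moment, N m.
- manip.current_grip_width(): opening from 0.0 (shut) to 1.0 (fully open).
- manip.current_grip_force(): force on a finger pad.
Only numpy, scipy, OpenCV 4.12 (cv2) and the standard library are available. Lean on these libraries where they do the work, as an engineer would, in place of code of your own. Each camera call takes 0.05 s, during which the arm holds its last target. There are 200 camera calls.

TASK

Start up the wax warmer on the dental bench: slide its red thumb latch sideways so that the blue spring-loaded cover pops up, then flip the yellow-tipped toggle switch under it fully over to the side with the green mark. Leave the cover standing open, and do not disturb the two plaster models, the green cup or the wax knife.

Things in the scene. Friction and masses are not known exactly. Their poses are not given: they have to be found in the camera images.
- warmer: Wax warmer, fixed: grey box 200 (x) by 180 (y) mm, flat deck 60 mm above the bench; origin at the centre of its underside, front faces -x. All x, y, heights below are in its frame, in mm. Blue cover on the rear of the deck, latch on the bare front strip; flat wells of hard pink wax (x 41 to 85) and the toggle are under the cover. A 4 mm high rail runs before the latch (x -87 to -79, y -23 to 35).
- latch (a joint): Latch travel in m along the warmer's +y: 0 locked, 0.015 at its stop. A spring pushes it back (1 N at 0, 2.5 N at the stop). At about 0.0095 its steel tongue clears the cover's tab and the cover starts to rise; once the cover has risen 10 mm the latch may be let go.
- latch_top (a point): Centre of the top of the red latch button, 16 by 16 mm, at x -73, y 0 when locked, top 83.5 mm above the bench (23.5 above the deck), on a foot 18 (x) by 22 (y) mm, 6 mm high. Its -y side is free to be pushed from. A flat steel tongue (y 0 to +20 mm from the button's centre, 68 to 72 mm above the bench) reaches from it to the cover.
- cover (a joint): Angle of the cover in rad: about 0.02 latched shut, 1.75 wide open against its stop. A light spring swings it up and back in about 1 s when the latch releases it and holds it there; it cannot be opened while the latch is locked.
- cover_edge (a point): Middle of the upper front edge of the blue cover, a hollow hood 130 (x) by 150 (y) by 60 mm high without a floor. Shut, it spans x -35 to 95, its top 120 mm above the bench, this point at x -35. Hinge: rear lower edge (x 95, height 60, along y). Open, it stands up to 190 mm above the bench, behind the hinge.
- toggle (a joint): Angle of the toggle switch in rad: near 0 (up to 0.15) off, leaning to the warmer's +y side (black mark); 1.0 fully on, leaning to -y (green mark). It stays where it is left; about 1 N at the ball moves it.
- toggle_ball (a point): Centre of the yellow ball (14 mm across) on the toggle's 7 mm steel stick, hidden under the cover at first. The stick pivots at x -5, y 0, height 70 mm, on top of a black housing 26 by 30 by 10 mm; the ball is 34 mm from the pivot and goes from y +16 to y -16 at height 100 to 104 mm.
- model_pink: Bystander: plaster dental model, loose, about 62 mm across and 32 mm high, with a pink base plate; origin under its centre.
- model_red: Bystander: the same with a red base plate.
- cup: Bystander: green cup, loose, 80 mm across, 105 mm high; origin under its centre.
- wax_knife: Bystander: slim wax knife, black handle and small steel blade, 182 mm long, 8 mm high, lying loose on the bench; origin near its middle.

How it is judged:
By the outcome, as a careful person would: the job done as asked, in the order asked, and still so for the second after the job is handed in, with the robot touching nothing.
It also fails if it takes over 42 s, if anything falls off the work surface, if the arm or the gripper's body presses on something with over 40 N, if the wrist force passes 120 N, or if a joint passes its speed limit or range.

## Working session

There is one attempt and no reset: what is moved stays moved. The work goes in short steps, each a Python script; the robot and the scene stay as the last script left them, time stands still between calls to the robot, and variables do not carry over. Pictures are saved under pics/ and viewed, at most 10 in all, crops included, and the job is handed in when it is done.

```bash
mkdir -p pics; ls
python3 - <<'E'
from bench import manip
import cv2
for c in ["scene","top"]:
    p,d=manip.grab_frame(c); cv2.imwrite(f"pics/{c}0.png",p[:,:,::-1])
    for n in ["warmer","latch_top","cover_edge","cover","model_pink","model_red","cup","wax_knife"]:
        print(c,n,[([round(float(v),4) for v in r["at"]],round(r["confidence"],2)) for r in manip.look_for(c,n)[:2]])
print(manip.current_time())
E
```

```text
pics
scene warmer [([0.6627, 0.0118, 0.0934], 0.58)]
scene latch_top [([0.653, -0.0007, 0.1208], 0.19)]
scene cover_edge [([0.6532, -0.0046, 0.1161], 0.77)]
scene cover []
scene model_pink [([0.4672, -0.1623, 0.0276], 0.57)]
scene model_red [([0.6071, -0.2187, 0.0252], 0.73)]
scene cup [([0.5897, 0.2247, 0.0711], 0.81)]
scene wax_knife [([0.7351, 0.1638, 0.0097], 0.63)]
top warmer [([0.591, 0.0016, 0.1226], 0.64), ([0.7258, 0.1691, 0.0057], 0.44)]
top latch_top [([0.5416, 0.0201, 0.071], 0.46)]
top cover_edge [([0.6266, -0.0128, 0.1216], 0.74)]
top cover [([0.6204, -0.0093, 0.1209], 0.55)]
top model_pink [([0.6234, -0.0108, 0.1204], 0.66), ([0.4606, -0.1489, 0.0257], 0.64)]
top model_red []
top cup [([0.5662, 0.2329, 0.035], 0.95)]
top wax_knife [([0.7261, 0.1701, 0.0057], 0.55)]
0.9
```

View pics/scene0.png

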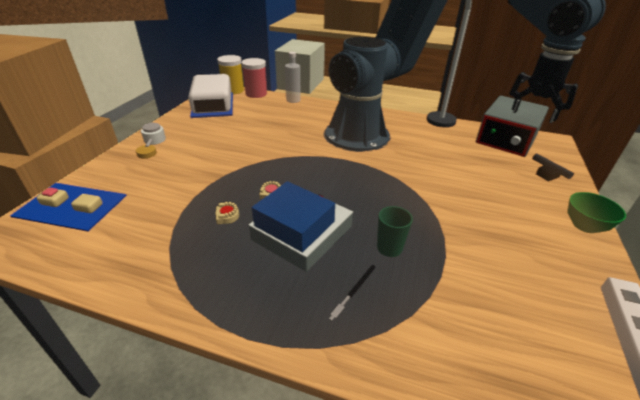

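View pics/top0.png

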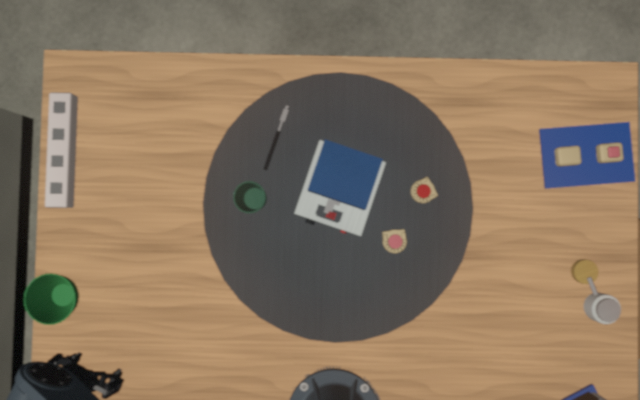

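The top view shows the warmer around (340,188), with its front strip toward the base and turned slightly clockwise. The latch is at about (331,215), the cup at (250,197) and the models at (424,190) and (395,240). Next I fit the pose from the blue cover top and the deck.

```bash
cat > h.py <<'E'
from bench import manip
import numpy as np, cv2
def cloud(c):
    K=manip.get_calibration(c); p,d=manip.grab_frame(c)
    v,u=np.indices(d.shape); M=np.array(K["camera_matrix"])
    X=np.stack([(u-M[0,2])/M[0,0]*d,(v-M[1,2])/M[1,1]*d,d],-1)
    W=(X-np.array(K["t"]))@np.array(K["R"])
    W[d==0]=np.nan
    return p,W
def pix(c,P):
    K=manip.get_calibration(c); q=np.array(K["camera_matrix"])@(np.array(K["R"])@P+np.array(K["t"])); return q[:2]/q[2]
E
python3 - <<'E'
from h import *
p,W=cloud("top")
hsv=cv2.cvtColor(p,cv2.COLOR_RGB2HSV); z=W[...,2]
reg=(W[...,0]>.4)&(W[...,0]<.8)&(abs(W[...,1])<.2)
blue=reg&(hsv[...,0]>100)&(hsv[...,0]<125)&(hsv[...,1]>120)&(z>.11)
def rect(m,n):
    m=cv2.morphologyEx(m.astype(np.uint8),cv2.MORPH_OPEN,np.ones((3,3)))>0
    r=cv2.minAreaRect((W[m][:,:2]*1000).astype(np.float32)); print(n,m.sum(),r,np.median(z[m]))
rect(blue,"cover")
rect(reg&(z>.045)&((W[...,1]>-.14)&(W[...,1]<.13)),"warmer")
red=reg&((hsv[...,0]<8)|(hsv[...,0]>172))&(hsv[...,1]>130)&(W[...,1]>-.1)
n,l,s,c=cv2.connectedComponentsWithStats(red.astype(np.uint8))
for i in range(1,n): print(s[i],c[i],np.nanmedian(W[l==i],0))
cr=cv2.resize(p[130:250,280:440],None,fx=5,fy=5,interpolation=cv2.INTER_CUBIC); cv2.imwrite("pics/crop.png",cr[:,:,::-1])
# size of one pixel
print(W[188,341]-W[187,340])
E
```

```text
cover 2990 ((624.7410278320312, -10.817878723144531), (140.70765686035156, 126.21058654785156), 72.42919921875) 0.12152844096045903
warmer 5624 ((595.0516967773438, -2.2873764038085938), (180.00912475585938, 198.8693084716797), 72.85652160644531) 0.11883005986858905
[327 213   8   6  35] [331.  215.2] [0.52454062 0.01952041 0.08278105]
[343 232   1   1   1] [343. 232.] [ 0.48155013 -0.01317425  0.0394276 ]
[-0.00228175 -0.00253856 -0.00168133]
```

View pics/crop.png

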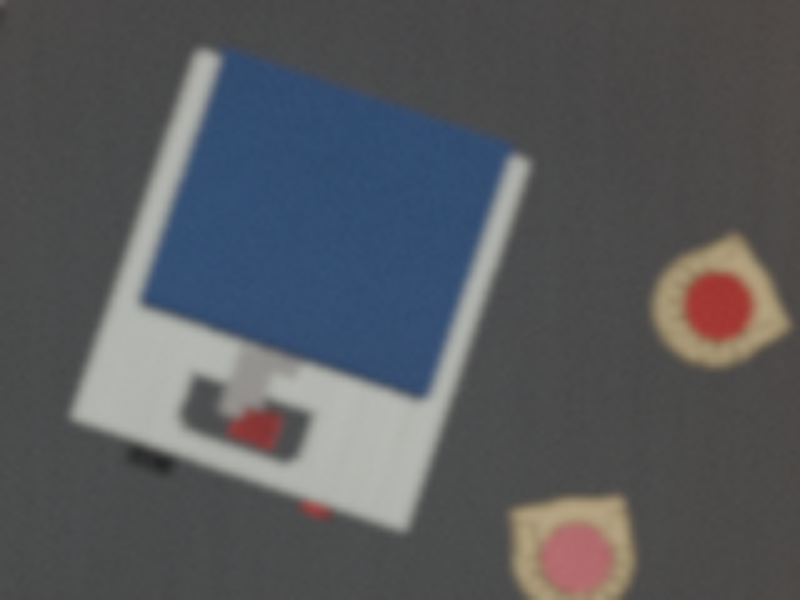

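The fit agrees with the given sizes: yaw about -17.3°, centre (0.595, -0.002), and the predicted latch lands on the red blob within 1 mm. I'll push the latch with closed fingers, tilted 20° so the gripper body stays clear of the rising cover.

```bash
cat >> h.py <<'E'
a=np.radians(-17.3); RW=np.array([[np.cos(a),-np.sin(a),0],[np.sin(a),np.cos(a),0],[0,0,1]]); OW=np.array([.595,-.0023,0])
def w(x,y,z): return OW+RW@np.array([x,y,z])/1000
def inw(P): return RW.T@(np.array(P)-OW)*1000
def att(t,s):
    t=np.radians(t); zz=RW@[np.sin(t),0,-np.cos(t)]; yy=s*RW@[0,1,0]; return np.column_stack([np.cross(yy,zz),yy,zz])
def fy(): return float((RW.T@np.array(manip.current_force()))[1])
E
python3 - <<'E'
from h import *
q0=np.array(manip.current_qpos())
c=[(s,manip.inverse_kinematics(w(-74,-38,150),att(20,s))) for s in(1,-1)]
for s,q in c: print(s,q)
c=[x for x in c if x[1] is not None]
s=min(c,key=lambda x:np.abs(np.array(x[1])-q0).max())[0]
A=att(20,s); open("s.txt","w").write(str(s))
manip.set_gripper(0.0,40)
manip.move_ptp(w(-74,-38,150),A)
manip.move_l(w(-74,-38,74))
f0=fy(); print(s,manip.current_grip_width(),f0,inw(manip.current_ee_pos()),manip.current_time())
y=-31; yc=None
while y<-8:
    manip.move_l(w(-74,y,74),max_speed=.03); f=fy()-f0
    print(y,round(f,2))
    if yc is None and f<-.6: yc=y
    if f<-6 or (yc is not None and y-yc>=12): break
    y+=1.5
manip.dwell(.8)
p,W=cloud("scene"); cv2.imwrite("pics/s1.png",cv2.resize(p[130:290,200:420],None,fx=3,fy=3)[:,:,::-1])
for n in["cover_edge","toggle_ball"]:
    print(n,[(inw(r["at"]).round(),r["confidence"]) for r in manip.look_for("scene",n)[:2]])
print(fy()-f0,inw(manip.current_ee_pos()),manip.current_time())
E
```

```text
1 [-0.07780454  0.18786581  2.04515887 -0.14088093  0.57208759 -1.24108777]
-1 [-0.07780454  0.18786581  2.04515887 -0.14088093  0.57208759  1.90050489]
1 -0.002614958777430936 0.10928321568174076 [-73.66787218 -37.69791256  74.52015191] 4.55
-31 -0.72
-29.5 0.13
-28.0 -0.54
-26.5 0.03
-25.0 -0.22
-23.5 -0.42
-22.0 -0.29
-20.5 -0.06
-19.0 -0.18
cover_edge [(array([ 57.,  16., 116.]), 0.61)]
toggle_ball []
-0.20464316743883548 [-73.96900008 -19.00188602  74.02964587] 7.8833
```

View pics/s1.png

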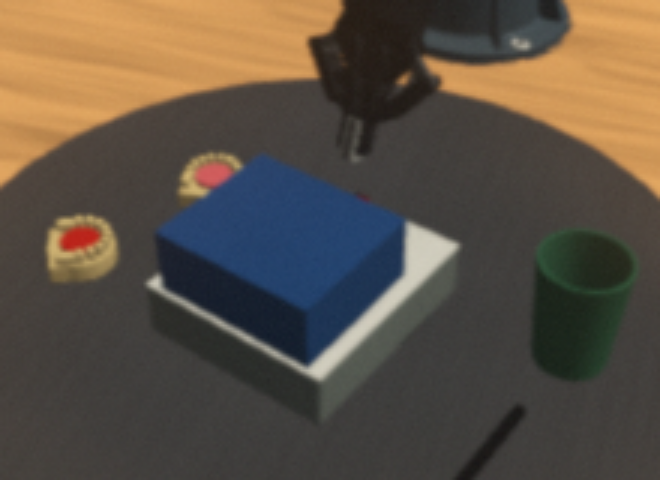

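The cover is still shut. The fingers are at about (355,155) in the crop and the red latch at (365,197). One noisy first reading made the loop stop early, so I check the tip's projection and average the force while pushing on.

Run:
```python
from h import *
P=np.array(manip.current_ee_pos()); Rt=np.array(manip.current_tcp_rot())
for X in(P,P-Rt[:,2]*.03,w(-73,0,83.5)): print(((pix("scene",X)-[200,130])*3).round())
def F(n=6):
    v=[]
    for _ in range(n): v.append(fy()); manip.dwell(.01)
    return np.mean(v)
f0=F(); y=-18
while y<=-6:
    manip.move_l(w(-74,y,74),max_speed=.04); f=F()-f0; print(y,round(f,2),end='; ')
    if f<-6: break
    y+=2
manip.dwell(.6)
p,W=cloud("scene"); cv2.imwrite("pics/s2.png",cv2.resize(p[130:290,200:420],None,fx=3,fy=3)[:,:,::-1])
print(F()-f0,inw(manip.current_ee_pos()),manip.current_time())
print([(inw(r["at"]).round(),r["confidence"]) for r in manip.look_for("scene","cover_edge")])
```

```text
[342. 199.]
[349. 167.]
[359. 199.]
-18 0.34; -16 0.63; -14 0.72; -12 0.31; -10 0.25; -8 0.41; -6 -0.02; -0.02126019813822666 [-73.96291898  -6.00421636  74.00892788] 10.7333
[(array([ 58.,  15., 119.]), 0.89)]
```

View pics/s2.png

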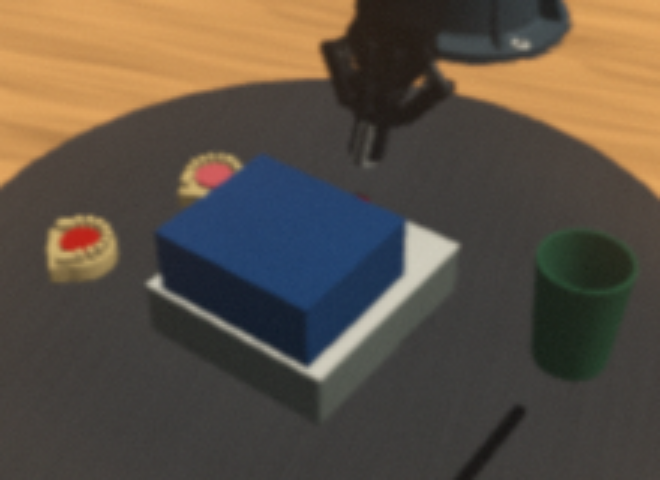

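The visible fingertip, about (370,163), is well above or behind the projected TCP at about (355,199), and there was no contact. I measure the real finger end by depth before going on.

Run:
```python
from h import *
print(manip.current_grip_width(),manip.current_ee_pos(),manip.current_qpos())
ims=[]
for c in("top","scene","wrist"):
    p,W=cloud(c); V=(W-OW)@RW*1000
    m=(abs(V[...,1]+6)<40)&(V[...,0]>-130)&(V[...,0]<-40)&(V[...,2]>78)&(V[...,2]<190)
    print(c,m.sum())
    if c!="top":
        z=V[m]; 
        for lo in range(78,190,8):
            k=z[(z[:,2]>=lo)&(z[:,2]<lo+8)]
            if len(k): print(lo,len(k),np.median(k,0).round(),k.min(0).round(),k.max(0).round())
    if c=="top": ims.append(cv2.resize(p[150:250,280:420],(560,400)))
    if c=="wrist": ims.append(cv2.resize(p,(240,150)))
    if c=="scene": ims.append(cv2.resize(p[160:210,290:360],(560,400),interpolation=cv2.INTER_CUBIC))
cv2.imwrite("pics/t3.png",cv2.resize(np.hstack(ims[:2]),(800,286))[:,:,::-1])
p,_=manip.grab_frame("wrist"); cv2.imwrite("pics/w3.png",p[:,:,::-1])
```

```text
-0.00360111423158743 [0.52257258 0.01397398 0.07399465] [-0.003681    0.34749894  2.07705789 -0.26446769  0.39464267 -1.04458004]
top 254
scene 528
78 5 [-77.  -1.  84.] [-79.  -6.  83.] [-76.   4.  85.]
102 1 [-96.  -3. 108.] [-96.  -3. 108.] [-96.  -3. 108.]
110 9 [-81.  -1. 115.] [-93. -11. 112.] [-77.   2. 118.]
118 31 [-83.  -2. 123.] [-98. -20. 119.] [-76.   7. 126.]
126 38 [-84.  -3. 130.] [-101.  -21.  126.] [-77.   8. 134.]
134 37 [-89.  -2. 137.] [-105.  -21.  134.] [-82.   7. 142.]
142 39 [-91.  -3. 147.] [-103.  -20.  142.] [-82.   8. 150.]
150 42 [-94.  -7. 155.] [-114.  -33.  150.] [-87.  24. 158.]
158 92 [-94.  -2. 162.] [-120.  -42.  158.] [-88.  30. 166.]
166 96 [-96.   0. 170.] [-127.  -46.  166.] [-91.  34. 174.]
174 79 [-98. -12. 178.] [-125.  -46.  174.] [-92.  33. 182.]
182 59 [-99.  -2. 186.] [-117.  -46.  182.] [-94.  32. 190.]
wrist 25742
78 603 [-77.   1.  83.] [-82.  -7.  78.] [-65.   9.  85.]
102 1 [-98.  -8. 110.] [-98.  -8. 110.] [-98.  -8. 110.]
110 361 [-100.   -6.  115.] [-102.  -18.  110.] [-96.   7. 118.]
118 658 [-102.   -5.  122.] [-106.  -19.  118.] [-97.   8. 126.]
126 776 [-104.   -6.  130.] [-108.  -19.  126.] [-99.   8. 134.]
134 736 [-108.   -5.  137.] [-111.  -19.  134.] [-103.    8.  142.]
142 1539 [-112.   -5.  147.] [-117.  -35.  142.] [-89.  24. 150.]
150 3757 [-116.   -7.  155.] [-120.  -42.  150.] [-91.  31. 158.]
158 6194 [-117.   -8.  162.] [-126.  -46.  158.] [-92.  34. 166.]
166 6683 [-121.   -9.  170.] [-130.  -46.  166.] [-96.  34. 174.]
174 4357 [-124.   -7.  177.] [-130.  -46.  174.] [-109.   34.  182.]
182 77 [-129.   -0.  183.] [-130.  -18.  182.] [-126.    7.  184.]
```

View pics/t3.png

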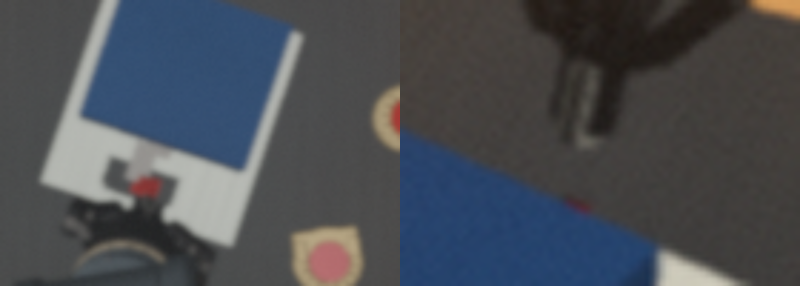

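View pics/w3.png

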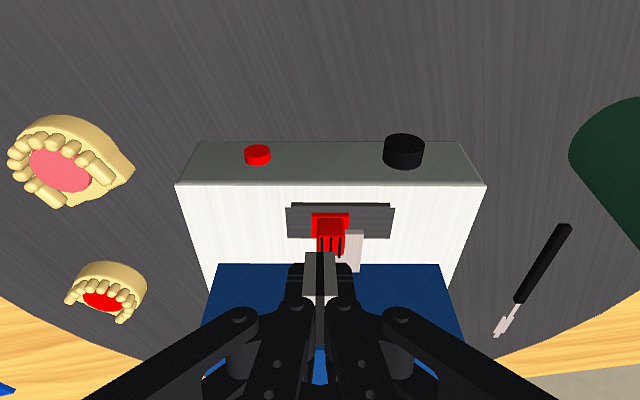

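The depth shows the finger ends at about (-88, -6, 112) in the warmer frame. That is 40 mm short of the reported TCP along the tool axis, so the nominal TCP is too long by 40 mm. The wrist view shows the latch (330,225) untouched and both models in place. I correct for this offset and push again.

```bash
cat >> h.py <<'E'
A=att(20,1); OFF=.040*A[:,2]   # measured: real finger ends lie 40 mm behind the reported TCP
def go(x,y,z,v=.15): manip.move_l(w(x,y,z)+OFF,max_speed=v)
def F(n=6):
    v=[]
    for _ in range(n): v.append(fy()); manip.dwell(.01)
    return np.mean(v)
E
python3 - <<'E'
from h import *
go(-80,-38,115); go(-74,-38,75)
p,W=cloud("wrist"); V=(W-OW)@RW*1000
hsv=cv2.cvtColor(p,cv2.COLOR_RGB2HSV)
m=(abs(V[...,1]+38)<16)&(V[...,0]>-100)&(V[...,0]<-60)&(V[...,2]>64)&(V[...,2]<110); print("tip",V[m].min(0),V[m].max(0))
f0=F(); go(-74,-26,75)
y=-22
while y<=-8:
    go(-74,y,75,.04); f=F()-f0; print(y,round(f,2),end='; ')
    if f<-6: break
    y+=2
manip.dwell(.7)
p,W=cloud("scene"); cv2.imwrite("pics/s4.png",cv2.resize(p[130:290,200:420],None,fx=3,fy=3)[:,:,::-1])
print(F()-f0,inw(manip.current_ee_pos()-OFF),manip.current_time())
for n in("cover_edge","toggle_ball"):print([(inw(r["at"]).round(),r["confidence"]) for r in manip.look_for("scene",n)])
E
```

```text
tip [-99.99988505 -52.87753111  73.15187661] [-82.32997107 -23.38566021 109.98970092]
-22 0.06; -20 -1.08; -18 -1.18; -16 -1.64; -14 -1.67; -12 -1.88; -10 -1.65; -8 -1.7; -2.2009907988770268 [-74.00648568  -7.99264684  74.99330278] 15.3167
[(array([156.,  20., 159.]), 0.68)]
[(array([-2., 11., 99.]), 0.62)]
```

View pics/s4.png

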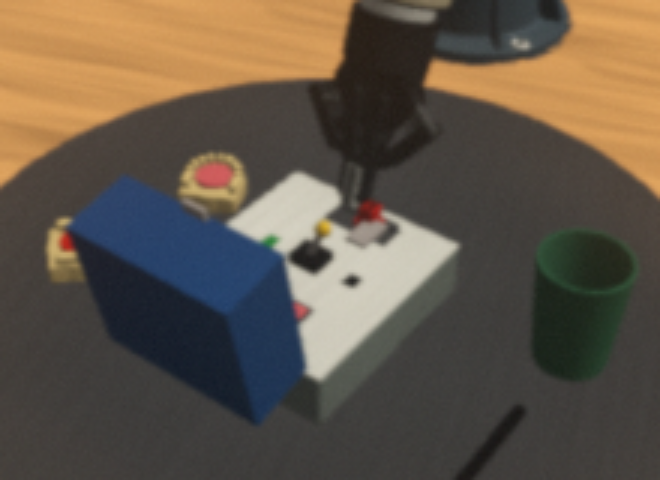

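The cover stands open. The yellow ball is at (323,228) in the crop, about y +11 to +16 in the warmer frame, and the green mark is at (270,240). Now the toggle.

Run:
```python
from h import *
go(-74,-30,75); go(-74,-30,135); go(-5,52,135,.2); go(-5,52,95)
f0=F(); y=40
while y>=2:
    go(-5,y,95,.05); f=F()-f0; print(y,round(f,2),end='; ')
    if f>5: break
    y-=2 if y>10 else 1
print(inw(manip.current_ee_pos()-OFF))
go(-5,y+12,95); go(-5,50,140)
go(-80,50,170)
for c in("scene","top"):
    p,W=cloud(c)
    if c=="scene": cv2.imwrite("pics/s5.png",cv2.resize(p[130:290,200:420],None,fx=3,fy=3)[:,:,::-1])
    for n in("toggle_ball","cover_edge","cup","model_pink","model_red","wax_knife"):print(c,n,[(inw(r["at"]).round() if n[0] in "tc" and n!="cup" else np.round(r["at"],3),r["confidence"]) for r in manip.look_for(c,n)[:1]])
print(manip.current_time())
```

```text
40 0.69; 38 0.29; 36 0.2; 34 0.38; 32 0.45; 30 3.11; 28 2.91; 26 2.32; 24 1.18; 22 0.79; 20 0.74; 18 0.53; 16 0.99; 14 0.86; 12 0.55; 10 0.84; 9 0.49; 8 0.67; 7 0.89; 6 0.57; 5 0.79; 4 0.95; 3 0.81; 2 0.84; [-4.98316023  1.9540816  95.01529738]
scene toggle_ball [(array([  0., -13.,  96.]), 0.39)]
scene cover_edge [(array([158.,  17., 158.]), 0.91)]
scene cup [(array([0.585, 0.224, 0.072]), 0.76)]
scene model_pink [(array([ 0.477, -0.15 ,  0.022]), 0.81)]
scene model_red [(array([0.535, 0.019, 0.072]), 0.67)]
scene wax_knife [(array([0.736, 0.164, 0.012]), 0.6)]
top toggle_ball []
top cover_edge [(array([134.,  -1., 178.]), 0.85)]
top cup [(array([0.568, 0.231, 0.036]), 0.98)]
top model_pink [(array([ 0.462, -0.149,  0.025]), 0.57)]
top model_red [(array([ 0.591, -0.218,  0.028]), 0.83)]
top wax_knife [(array([0.729, 0.167, 0.007]), 0.49)]
26.9417
```

View pics/s5.png

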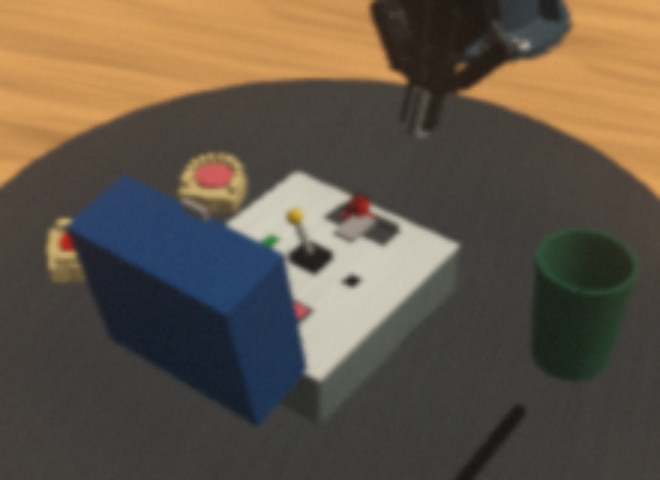

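The toggle leans to the green side, with the ball at (295,215). I felt no end stop, though, so I press on gently until I do.

Run:
```python
from h import *
go(-5,45,140,.3); go(-5,25,110,.2); go(-5,12,95,.2)
f0=F(); y=4
while y>=-8:
    go(-5,y,95,.06); f=F(4)-f0; print(y,round(f,2),end='; ')
    if f>5: break
    y-=1
go(-5,y+12,95); go(-5,40,140,.2); go(-80,50,170,.25)
p,W=cloud("scene"); cv2.imwrite("pics/s6.png",cv2.resize(p[130:290,200:420],None,fx=3,fy=3)[:,:,::-1])
for c in("scene","wrist"):
    p,W=cloud(c); V=(W-OW)@RW*1000; h=cv2.cvtColor(p,cv2.COLOR_RGB2HSV)
    m=(h[...,0]>20)&(h[...,0]<33)&(h[...,1]>150)&(abs(V[...,1])<30)&(abs(V[...,0]+5)<25)&(V[...,2]>85)&(V[...,2]<115)
    if m.any(): print(c,m.sum(),np.median(V[m],0),V[m].min(0),V[m].max(0))
print(manip.current_time())
```

```text
4 -0.03; 3 0.18; 2 0.24; 1 4.84; 0 10.19; scene 10 [ -0.95603862 -14.27486144 103.43452651] [ -4.3326661  -17.08224899  98.95809484] [  2.46454119 -12.97827774 105.95912482]
wrist 251 [ -8.50525874 -14.68383073 102.74927417] [-12.37090631 -21.86331905  95.14649287] [ -1.26111127  -9.1505379  106.63109705]
30.7333
```

View pics/s6.png

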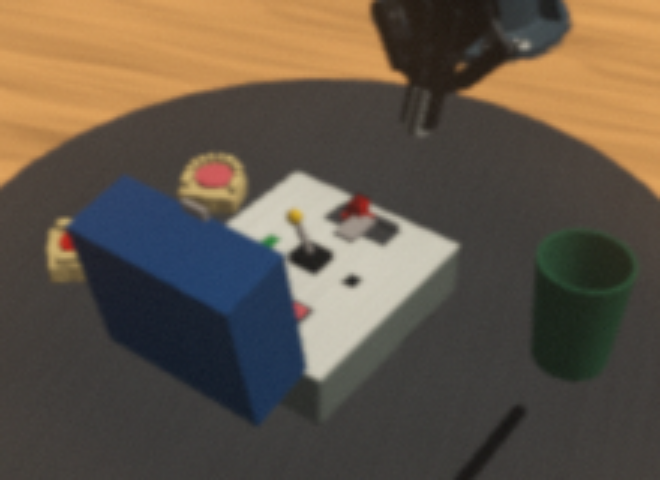

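The force rose sharply to 10 N at the stop. The ball spans y -22 to -9, so its centre is at about -15.5, which is fully on. The cover is open, nothing else has moved and the arm is clear.

```bash
python3 -c "
from bench import manip
print(manip.sign_off())"
```

```text
the job is handed in; nothing more can be done
None
```

The job is handed in at about 31 s: the latch was slid, the cover stands open, the toggle was pressed against its stop on the green side, and I saw no change in the models, cup or knife.

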